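# Pulse the spice grinder with the dry cap

### The arm

A 7-joint arm with a two-finger parallel gripper is mounted at the origin on the work surface. World frame = base frame: x ahead of the robot, y to its left, z up, the work surface at z = 0. Lengths are in m, angles in rad, forces in N, time in s.
With the tool pointing down it reaches from about 0.4 to 0.875 m from the base axis. Payload 4.4 kg.
Tool frame: the origin (TCP) lies at the very end of the fingers, on their centre line; the grasp point (between the pads) lies 19 mm behind it; y points along the fingers, x is the direction in which the jaws open and shut, and the axes are right-handed (so a half turn about y gives the same grasp; the last joint's range is limited). The gripper opens to 85 mm and grips with 20 to 120 N. Pads are 22 mm wide; open, the fingers measure 114 mm over their backs; the gripper's body (76 mm by 85 mm) begins 54 mm behind the grasp point. The pads swing forward as they close: fully open they stand 13 mm farther back than shut.
Start: joints at [1.054, 0.628, 0.038, 1.517, -0.027, 0.996, -0.02], TCP at [0.283, -0.585, 0.231] pointing down, gripper open.
Joint ranges: [-3.06, 3.06], [-0.37, 2.12], [-1.25, 1.32], [0.18, 2.47], [-1.1, 4.24], [0.23, 1.98], [-2.94, 2.94]. Speed limits (rad/s): [2.57, 2.57, 3.14, 3.14, 3.14, 3.14, 3.14].

### API

Orientations are given as [roll, pitch, yaw] about the fixed x, y, z axes, in that order (R = Rz(yaw) Ry(pitch) Rx(roll)).
In Python, from cell import robot gives the robot as it stands. Calls block until the motion is done:
- robot.move_ptp(position, orientation): joint-space move of the TCP to a pose.
- robot.move_l(position, ori=None, rate=0.15, f_stop=None): straight line of the TCP; ori=None keeps the orientation; rate is the mean speed in m/s. With f_stop (N) it stops when the force on the tool has changed by that much, and returns True; else False.
- robot.move_joints(angles): joint-space move.
- robot.set_gripper(opening): finger opening in m; the grip force is fixed at half the most; returns when the fingers have stopped.
- robot.pause(seconds).
- robot.ik(position, orientation): joint angles nearest the present ones, or None.
- robot.get_image(name): name is "scene" or "top" or "wrist"; returns a dict with "color" (480x640x3 uint8, red, green, blue), "range_z" (480x640 float32, m along the optical axis (not along the pixel's ray), 0 where there is no reading), "camera_matrix" (3x3 intrinsics, pixels), "xyz" and "rotation" of the camera in the world. Camera axes: x right, y down, z forward; pixel columns grow to the right and rows downward; lengths in m; the calibration is good to about 2 mm. A picture is of the moment at which its call begins.
A pose or a line that the arm cannot do raises robot.IKError and nothing moves.
- robot.close_job(): hands the job in, once; it reports no verdict.
Readings, each from a call of its own:
- robot.current_t(): time.
- robot.current_joint_positions(): joint angles.
- robot.current_joint_velocities(): joint speeds.
- robot.current_tau(): joint torques, N m.
- robot.current_position(): TCP position.
- robot.current_orientation(): TCP orientation.
- robot.current_ft_force(): force on the tool from outside, world axes, zero at the start.
- robot.current_wrist_torque(): the same for the moment, N m.
- robot.current_opening(): finger opening in m.
Only numpy, scipy, OpenCV 4.12 (cv2) and the standard library are available. Lean on these libraries where they do the work, as an engineer would, in place of code of your own. Each camera call takes 0.05 s, during which the arm holds its last target. There are 200 camera calls.

### The job

Two grinder caps have been washed: take the dry one, which stands on the round cork mat, and leave the wet one alone on the grey draining tray. Lower the dry cap into the white spice grinder's collar with its lugs through the two gaps until it sits fully down, then turn it clockwise (seen from above) against the spring until its bar points at the yellow pulse marks, halfway to the red lock marks, without ever reaching the lock. Finish while still gripping the cap, holding it there at halfway, and leave the other kitchen things where they are.

Things in the scene. Friction and masses are not known exactly. Their poses are not given: they have to be found in the camera images.
- cap_green: green grinder cap, loose, 60 to 130 g; origin: centre of flat underside, z up. Plug 66 mm diameter, 26 mm high; on it a grip bar 58 mm long (cap x), 22 wide (y), 26 to 56 mm above the underside. Two dark bayonet lugs at the bottom at +x and -x, in line with the bar, each 14 mm wide, 8 high, tips 43 mm from the axis. Half-turn symmetric; both caps have the same shape
- cap_orange: orange grinder cap, loose, 60 to 130 g; origin: centre of flat underside, z up. Plug 66 mm diameter, 26 mm high; on it a grip bar 58 mm long (cap x), 22 wide (y), 26 to 56 mm above the underside. Two dark bayonet lugs at the bottom at +x and -x, in line with the bar, each 14 mm wide, 8 high, tips 43 mm from the axis. Half-turn symmetric; both caps have the same shape
- cork_mat: fixed round cork mat, 136 mm diameter, 6 mm thick, origin at the centre of its underside; one cap (the dry one) stands on it, its underside 6 mm above the table
- drain_tray: fixed square grey ribbed draining tray 140 x 140 mm, 6 mm thick, origin at the centre of its underside; the other (wet) cap stands on it
- grinder_seat (a point): centre of the floor inside the fixed grinder's steel collar, 75 mm above the table; a fully seated cap has its underside here. z up; the two gaps for the lugs lie at +x and -x of this frame. White base 132 mm across below
- grinder_rim (a point): centre of the collar's open top, 19 mm above the seat, same axes. Collar 104 mm across. Its inward flange (11 to 19 mm above the seat) leaves a 72 mm opening with two gaps 20 mm wide that reach 46 mm from the axis: about 3 mm clearance round plug and lugs. Dabs on the rim show where the cap's bar points: white at the gaps, yellow halfway (0.62 rad clockwise of white), red at the lock (1.17 rad)
- grinder_ring (a joint): angle (rad) of the sprung drive ring on the seat's floor that the lugs turn: 0 at rest, growing clockwise seen from above; halfway (pulse) 0.55, lock at 1.10, end stop 1.25. Lugs have 3 mm play in it: the cap turns about 0.07 rad before the ring follows. Spring 0.25 N m/rad returns ring and cap when let go. From about 0.5 the lugs are wholly under the flange
- bowl: blue melamine bowl, 150 mm across, 60 mm high, loose bystander, origin at underside centre
- pan_lid: aluminium saucepan lid, 170 mm across, with black knob, 45 mm high, loose bystander, origin at underside centre
- spoon: wooden spoon 220 mm long lying on the table, loose bystander
- canister: clear acrylic canister, clip lid shut, 94 mm across, 134 mm high, loose bystander, origin at underside centre
- salt_jar: glass jar, 60 mm across, 100 mm high, loose bystander, origin at underside centre
- mug: white mug, 80 mm across, 90 mm high, loose bystander, origin at underside centre
Things that resemble listed ones, but are neither listed nor needed, are in the scene too. What is shaped like the cap_orange but pink or purple is not meant. Of the things that look like the cap_green, the larger one is meant.

How it is judged:
On the way, in this order (a step that is already met when the one before it is completed fails the run):
1. the dry cap sits fully down in the collar, drive ring still near rest (((horizontal distance between cap_green and grinder_seat below 0.005 m and z of cap_green in the frame of grinder_seat between -0.003 and 0.003 m and angle between cap_green's own z axis and vertical below 0.08 rad and horizontal distance between cap_orange and drain_tray below 0.07 m and distance of cap_orange from where it was at the start of the episode below 0.03 m and angle between cap_orange's own z axis and vertical below 0.1 rad) or (horizontal distance between cap_orange and grinder_seat below 0.005 m and z of cap_orange in the frame of grinder_seat between -0.003 and 0.003 m and angle between cap_orange's own z axis and vertical below 0.08 rad and horizontal distance between cap_green and drain_tray below 0.07 m and distance of cap_green from where it was at the start of the episode below 0.03 m and angle between cap_green's own z axis and vertical below 0.1 rad)) and value of joint grinder_ring below 0.3 rad), for 0.1 s.
2. the ring is turned to the pulse position (value of joint grinder_ring above 0.42 rad), for 0.1 s.
At the end, for the whole second after the job is handed in: The cap from the cork mat sits in the grinder (3 mm in height, 5 mm off axis, 0.08 rad tilt), gripped over 1 N and turned 0.38 to 0.86 rad from the gaps, the ring still at 0.42 to 0.68 rad; the other cap stands upright on the draining tray within 30 mm of its start (((horizontal distance between cap_green and grinder_seat below 0.005 m and z of cap_green in the frame of grinder_seat between -0.003 and 0.003 m and angle between cap_green's own z axis and vertical below 0.08 rad and horizontal distance between cap_orange and drain_tray below 0.07 m and distance of cap_orange from where it was at the start of the episode below 0.03 m and angle between cap_orange's own z axis and vertical below 0.1 rad and contact force between the fingers and cap_green above 1 N and angle between the x axis of cap_green and the x axis of grinder_seat, either way round between 0.38 and 0.86 rad) or (horizontal distance between cap_orange and grinder_seat below 0.005 m and z of cap_orange in the frame of grinder_seat between -0.003 and 0.003 m and angle between cap_orange's own z axis and vertical below 0.08 rad and horizontal distance between cap_green and drain_tray below 0.07 m and distance of cap_green from where it was at the start of the episode below 0.03 m and angle between cap_green's own z axis and vertical below 0.1 rad and contact force between the fingers and cap_orange above 1 N and angle between the x axis of cap_orange and the x axis of grinder_seat, either way round between 0.38 and 0.86 rad)) and value of joint grinder_ring between 0.42 and 0.68 rad and velocity of joint grinder_ring between -0.05 and 0.05 rad/s); the arm keeps its last pose, push and grip.
It fails at once if the ring is turned into the lock (1.10 rad) (value of joint grinder_ring above 1.1 rad).
It fails at once if the wet cap is disturbed too (both caps moved over 30 mm) (distance of each of cap_green, cap_orange from where it was at the start of the episode above 0.03 m).
It fails at once if another kitchen thing is moved over 30 mm (distance of any of bowl, pan_lid, spoon, canister, salt_jar, mug from where it was at the start of the episode above 0.03 m).
It also fails if it takes over 45 s, if anything falls off the work surface, if the arm or the gripper's body presses on something with over 40 N, if the wrist force passes 120 N, or if a joint passes its speed limit or range.

## Working session

There is one attempt and no reset: what is moved stays moved. The work goes in short steps, each a Python script; the robot and the scene stay as the last script left them, time stands still between calls to the robot, and variables do not carry over. Pictures are saved under pics/ and viewed, about 8 in all and at most 12, crops included, and the job is handed in when it is done.

```bash
ls; mkdir -p pics
python3 - <<'E'
from cell import robot
import cv2,numpy as np,pickle
for n in("top","scene"):
    d=robot.get_image(n); pickle.dump(d,open(f"{n}0.pkl","wb"))
    cv2.imwrite(f"pics/{n}0.png",d["color"][:,:,::-1])
    print(n,d["xyz"],d["rotation"],d["camera_matrix"])
print(robot.current_t(),robot.current_orientation())
E
```

```text
pics
top [ 0.33838901 -0.03689255  1.23787691] [-2.98669968 -0.0031066  -1.56328681] [[514.53505226   0.         318.54996557]
 [  0.         514.53505226 243.3379921 ]
 [  0.           0.           1.        ]]
scene [ 1.30663188 -0.48290746  0.82154913] [-2.25980884  0.02081238  1.04276784] [[447.91621522   0.         320.16355399]
 [  0.         447.91621522 236.83902624]
 [  0.           0.           1.        ]]
0.1 [-1.57083762  0.00167303 -1.11996536]
```

View pics/top0.png

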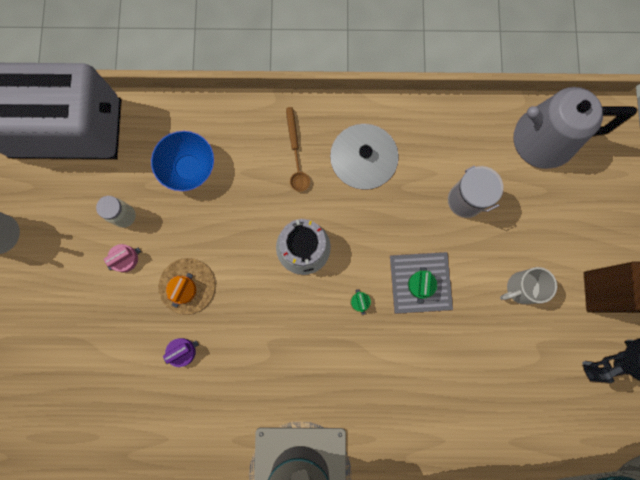

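View pics/scene0.png

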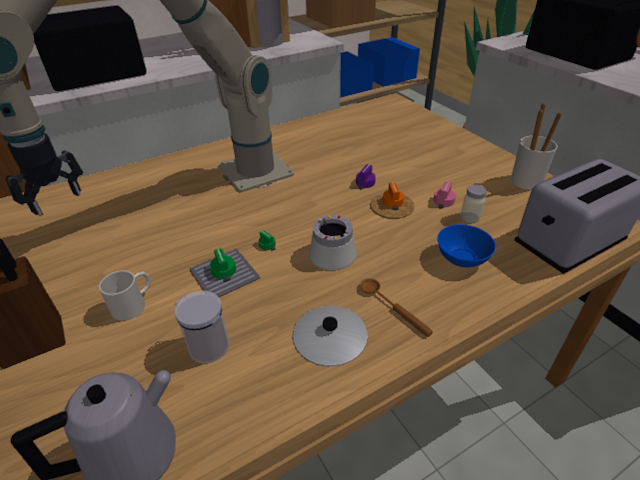

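Top view: the orange cap is at (182,290) on the cork mat, so it is the dry one. The green cap at (423,284) is on the tray, so it is wet. Pink (122,258), purple (180,352) and the small green cap (360,301) are decoys. The grinder is at (303,243). I'll confirm with an enlarged crop and measure.

```bash
cat > h.py <<'E'
import numpy as np,cv2,pickle
from scipy.spatial.transform import Rotation as R
def rot(d):
    r=np.array(d["rotation"]); return r if r.shape==(3,3) else R.from_euler("xyz",r).as_matrix()
def plane(d,uv,z):
    uv=np.atleast_2d(uv).astype(float); K=d["camera_matrix"]
    r=np.c_[(uv[:,0]-K[0,2])/K[0,0],(uv[:,1]-K[1,2])/K[1,1],np.ones(len(uv))]@rot(d).T
    c=np.array(d["xyz"]); return c+r*((z-c[2])/r[:,2])[:,None]
def cloud(d):
    K=d["camera_matrix"]; v,u=np.mgrid[:480,:640]; Z=d["range_z"]
    p=np.stack([(u-K[0,2])/K[0,0]*Z,(v-K[1,2])/K[1,1]*Z,Z],-1)@rot(d).T+np.array(d["xyz"])
    p[Z==0]=np.nan; return p
def hsv(d): return cv2.cvtColor(d["color"],cv2.COLOR_RGB2HSV)
E
python3 - <<'E'
from h import *
d=pickle.load(open("top0.pkl","rb")); P=cloud(d); H=hsv(d)
print("table z",np.nanmedian(P[380:420,100:200,2]))
m=cv2.inRange(H,(5,200,90),(16,255,255)); k=np.zeros_like(m); k[265:315,160:215]=1; m=(m>0)&(k>0)
z=P[...,2]; b=m&(z>.052)&(z<.07); print("orange px",m.sum(),"bar",b.sum(), np.nanpercentile(z[m],[5,50,95]))
q=P[b]; r=cv2.minAreaRect((q[:,:2]*1000).astype(np.float32)); print(r,q.mean(0))
g=(z>.085)&(z<.10); g[:,:260]=0;g[:,345:]=0;g[:205]=0;g[285:]=0
q=P[g]; (c,rad)=cv2.minEnclosingCircle((q[:,:2]*1000).astype(np.float32)); print("rim",g.sum(),c,rad,np.nanmedian(q[:,2]))
a=cv2.resize(d["color"][255:325,140:230],(390,303),interpolation=3); e=cv2.resize(d["color"][208:286,258:350],(400,339),interpolation=3)
o=np.zeros((345,795,3),np.uint8); o[:303,:390]=a; o[:339,392:792]=e; cv2.imwrite("pics/crop1.png",o[:,:,::-1])
E
```

```text
table z 0.0009086596823080217
orange px 408 bar 109 [0.02706695 0.03407856 0.06372132]
((415.0669250488281, 283.4268798828125), (21.446462631225586, 57.4273796081543), 65.32948303222656) [0.41351443 0.2794847  0.06064716]
rim 811 (520.7771606445312, -1.3264199495315552) 53.12318420410156 0.09445883343507933
```

View pics/crop1.png

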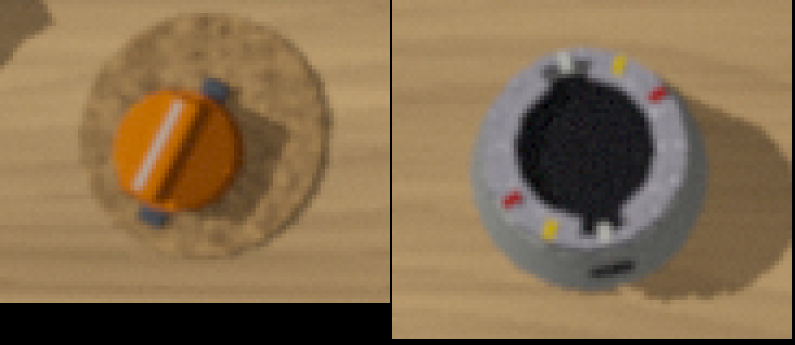

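Crop confirms it: the orange cap with blue lugs and a white bar line stands on cork. The grinder's white dabs (at the gaps) are at crop (565,62) and (603,230), with yellow and red going clockwise from there. Next I'll take wrist-camera close-ups, grinder first because it is on the way.

Run:
```python
from cell import robot
from h import *
np.set_printoptions(precision=3,suppress=True)
for y in (65.3,-114.7,102.7,-77.3):
    for n,p in (("cap",(.415,.281,.04)),("gr",(.52,0,.12)),("grhi",(.50,0,.30))):
        q=robot.ik(list(p),[-np.pi/2,0,np.radians(y)]); print(y,n,None if q is None else np.array(q))
Y=np.radians(-77.3)
robot.move_ptp([.50,0,.30],[-np.pi/2,0,Y])
d=robot.get_image("wrist"); pickle.dump(d,open("w1.pkl","wb")); cv2.imwrite("pics/w1.png",d["color"][:,:,::-1])
print(robot.current_t(),d["xyz"],d["rotation"],d["camera_matrix"][0],robot.current_position())
```

```text
65.3 cap [-0.546  0.738 -0.158  2.069  0.308  0.356  0.188]
65.3 gr [ 0.296  0.657 -0.528  1.973  0.533  0.651  0.564]
65.3 grhi [ 0.417  0.392 -0.66   1.821  0.278  1.023  0.786]
-114.7 cap [-0.884  0.77   0.354  2.079 -0.662  0.403 -2.005]
-114.7 gr [-0.217  0.621  0.244  1.988 -0.267  0.563 -1.792]
-114.7 grhi [-0.116  0.334  0.082  1.835 -0.032  0.973 -2.023]
102.7 cap [-0.466  0.748 -0.278  2.067  0.51   0.392  0.644]
102.7 gr [ 0.37   0.686 -0.648  1.971  0.637  0.698  1.116]
102.7 grhi [ 0.531  0.433 -0.84   1.818  0.368  1.054  1.344]
-77.3 cap [-0.767  0.745  0.174  2.075 -0.351  0.348 -1.656]
-77.3 gr [-0.103  0.609  0.073  1.984 -0.08   0.551 -1.324]
-77.3 grhi [ 0.004  0.334 -0.081  1.832  0.032  0.976 -1.44 ]
2.3917 [0.579 0.017 0.443] [ 2.823  0.    -1.351] [370.471   0.    319.181] [ 0.5   -0.001  0.3  ]
```

View pics/w1.png

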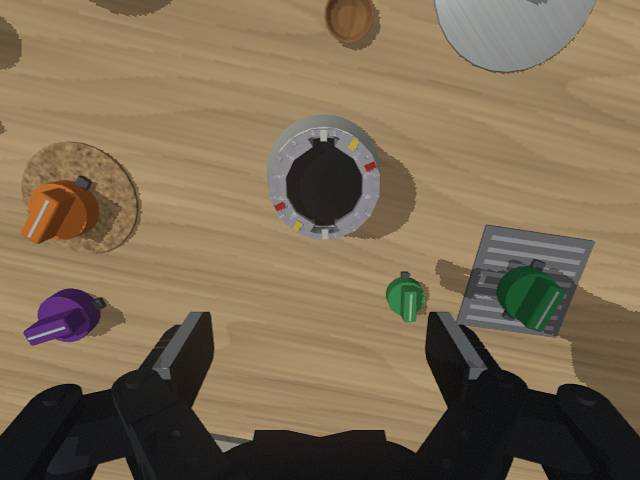

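The wrist view shows the grinder at (324,183): white dabs (323,135) and (324,233), yellow (353,145) and (298,226), red (370,166) and (280,207). The orange cap is on cork at (62,211), the green cap on the tray. Next: dab angles, then a look above the cap.

```bash
cat > dabs.py <<'E'
from h import *
def blobs(m,amin=8):
    n,l,s,c=cv2.connectedComponentsWithStats(m); return [c[i] for i in range(1,n) if s[i,4]>=amin]
def grinder(d,roi):
    u0,u1,v0,v1=roi; H=hsv(d); P=cloud(d); z=P[...,2]
    k=np.zeros(z.shape,np.uint8); k[v0:v1,u0:u1]=255
    rim=((z>.088)&(z<.10)&(k>0))
    q=P[rim]; c,r=cv2.minEnclosingCircle((q[:,:2]*1000).astype(np.float32)); print("rim circle",c,r,"z",np.median(q[:,2]))
    for n,lo,hi in (("yellow",(20,120,100),(35,255,255)),("red",(172,120,90),(180,255,255)),("red0",(0,160,90),(4,255,255)),("white",(0,0,200),(180,40,255))):
        m=cv2.inRange(H,lo,hi)&k
        if n=="white": m&=cv2.dilate(rim.astype(np.uint8)*255,np.ones((3,3)))
        for b in blobs(m):
            p=plane(d,b,.094)[0]; print(n,b.round(1),(p*1000).round(1))
E
python3 - <<'E'
from dabs import *
from cell import robot
grinder(pickle.load(open("w1.pkl","rb")),(262,388,112,242))
robot.move_ptp([.36,.265,.28],[-np.pi/2,0,np.radians(-114.7)])
d=robot.get_image("wrist"); pickle.dump(d,open("w2.pkl","wb")); cv2.imwrite("pics/w2.png",d["color"][:,:,::-1])
print(robot.current_t(),d["xyz"],robot.current_position())
E
```

```text
rim circle (521.1246948242188, -1.008500099182129) 53.04077911376953 z 0.0947173619281263
yellow [353.1 144.4] [564.2 -18.2  94. ]
yellow [296.7 225.7] [477.4  16.7  94. ]
red0 [369.8 166.1] [548.7 -38.3  94. ]
red0 [279.5 206.1] [492.9  36.7  94. ]
3.625 [0.43407731 0.23068374 0.4233702 ] [0.36102577 0.26404641 0.28005193]
```

View pics/w2.png

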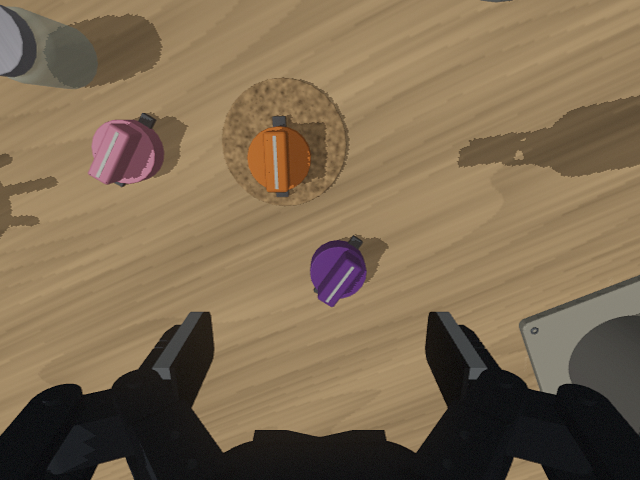

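The wrist view shows the orange cap at (280,158) on the cork mat, bar nearly vertical in the image and lugs at (279,121) and (281,193). Purple is at (338,270) and pink at (125,152), both clear of the fingers.

Run:
```python
from h import *
d=pickle.load(open("w2.pkl","rb")); P=cloud(d); H=hsv(d); z=P[...,2]
k=np.zeros(z.shape,bool); k[105:205,238:322]=1
for n,lo,hi in (("bar",.056,.068),("plug",.026,.037)):
    m=k&(z>lo)&(z<hi); q=(P[m]*1000).astype(np.float32)
    print(n,m.sum(),np.median(q[:,2]),cv2.minAreaRect(q[:,:2]),cv2.minEnclosingCircle(q[:,:2]))
    h=cv2.findContours(m.astype(np.uint8),0,1)[0]; c=max(h,key=cv2.contourArea).reshape(-1,2)
    pl=(plane(d,c,.062 if n=="bar" else .032)*1000).astype(np.float32); print("  rays",cv2.minAreaRect(pl[:,:2]),cv2.minEnclosingCircle(pl[:,:2]))
m=cv2.inRange(H,(95,30,20),(130,200,110)); m[~k]=0
n,l,s,c=cv2.connectedComponentsWithStats(m)
for i in range(1,n):
    if s[i,4]>15: print("lug",c[i],s[i,4],plane(d,c[i],.014)[0]*1000)
```

```text
Traceback (most recent call last):
cv2.error: OpenCV(4.12.0) /io/opencv/modules/imgproc/src/convhull.cpp:143: error: (-215:Assertion failed) total >= 0 && (depth == CV_32F || depth == CV_32S) in function 'convexHull'
```

Run:
```python
from h import *
d=pickle.load(open("w2.pkl","rb")); P=cloud(d); H=hsv(d); z=P[...,2]
k=np.zeros(z.shape,bool); k[105:205,238:322]=1
A=np.ascontiguousarray
for n,lo,hi in (("bar",.056,.068),("plug",.026,.037)):
    m=k&(z>lo)&(z<hi); q=(P[m]*1000).astype(np.float32)
    print(n,m.sum(),np.median(q[:,2]),cv2.minAreaRect(A(q[:,:2])),cv2.minEnclosingCircle(A(q[:,:2])))
m=cv2.inRange(H,(95,30,20),(130,200,110)); m[~k]=0
n,l,s,c=cv2.connectedComponentsWithStats(m)
for i in range(1,n):
    if s[i,4]>15: print("lug",c[i],s[i,4],plane(d,c[i],.014)[0]*1000)
```

```text
bar 1406 62.57569 ((415.90496826171875, 285.339599609375), (22.219038009643555, 58.17985153198242), 66.01914978027344) ((416.07086181640625, 285.54730224609375), 29.951663970947266)
plug 1744 32.70034 ((417.0653076171875, 284.2918701171875), (65.01580047607422, 62.191715240478516), 57.742733001708984) ((416.04229736328125, 285.2910461425781), 32.85397720336914)
```

Run:
```python
from cell import robot
import numpy as np,cv2,pickle
o=[-np.pi/2,0,np.radians(-114.0)]
robot.set_gripper(.06)
robot.move_ptp([.4159,.2853,.12],o)
print(robot.move_l([.4159,.2853,.033],o,rate=.08,f_stop=15),robot.current_position(),robot.current_orientation())
robot.set_gripper(0.0); print("open",robot.current_opening(),robot.current_position(),robot.current_ft_force())
robot.move_l([.4159,.2853,.17],o,rate=.12)
print("open",robot.current_opening(),robot.current_ft_force(),robot.current_wrist_torque(),robot.current_t())
d=robot.get_image("wrist"); pickle.dump(d,open("w3.pkl","wb")); cv2.imwrite("pics/w3.png",d["color"][:,:,::-1])
```

```text
False [0.41619704 0.28553623 0.03341534] [-1.57036243e+00  8.11473800e-04 -1.98971680e+00]
open 0.021335283234875373 [0.41613642 0.28544081 0.033448  ] [-1.23162843 -0.47391666  5.1731594 ]
open 0.021008057208410046 [ 0.36717491 -0.45412198 -1.33170149] [-0.03548045  0.0154194   0.02989227] 7.6833
```

View pics/w3.png

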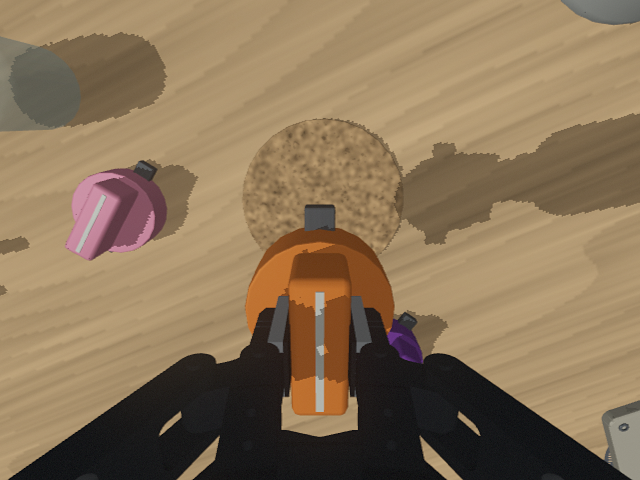

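Grip confirmed: the cap is upright between the pads, its front lug at (320,218) centred on the tool. I'll measure the in-hand offset, move over the collar and check before lowering.

Run:
```python
from cell import robot
from h import *
np.set_printoptions(precision=4,suppress=True)
A=np.ascontiguousarray
d=pickle.load(open("w3.pkl","rb")); P=cloud(d); H=hsv(d)
t=np.array(robot.current_position()); T=R.from_euler("xyz",robot.current_orientation()).as_matrix()
L=(P-t)@T   # tool frame: x jaw, y along fingers(down), z
org=(H[...,0]<17)&(H[...,1]>150)
pl=org&(np.abs(L[...,1])<.012)&(L[...,2]**2+L[...,0]**2<.05**2)
q=L[pl]*1000; print("plug y(down)",np.median(q[:,1]),"slope",np.linalg.lstsq(np.c_[q[:,[0,2]],np.ones(len(q))],q[:,1],rcond=None)[0])
k=np.zeros(org.shape,bool); k[204:232,303:337]=1
lug=k&(H[...,1]<90)&(P[...,2]>.12); q=L[lug]*1000; print("lug",lug.sum(),q.min(0),q.max(0),np.median(q,0))
bar=org&(L[...,1]<-.022)&(L[...,1]>-.04)&(np.hypot(L[...,0],L[...,2])<.04); q=(L[bar]*1000).astype(np.float32)
print("bar",cv2.minAreaRect(A(q[:,[0,2]])),np.median(q[:,1]),q.min(0),q.max(0))
o=[-np.pi/2,0,np.radians(-76.35)]
robot.move_ptp([.5209,-.0008,.20],o); robot.move_l([.5209,-.0008,.152],o,rate=.1)
print(robot.current_position(),robot.current_orientation(),robot.current_ft_force(),robot.current_t())
d=robot.get_image("wrist"); pickle.dump(d,open("w4.pkl","wb")); cv2.imwrite("pics/w4.png",d["color"][:,:,::-1])
```

```text
plug y(down) 0.7686949159863181 slope [-0.0008  0.0205  0.5244]
lug 748 [-6.8439 16.7086 32.265 ] [ 6.4879 25.1657 43.4745] [-0.396  18.8213 38.7178]
bar ((6.019452095031738, 1.0979766845703125), (35.979557037353516, 58.14424133300781), 0.6604329943656921) -29.134964 [-12.0884 -34.3201 -28.1485] [ 23.9435 -22.0084  30.0276]
[ 0.5211 -0.0002  0.1521] [-1.5705  0.0001 -1.3316] [ 0.5146  0.1014 -1.1514] 9.5333
```

View pics/w4.png

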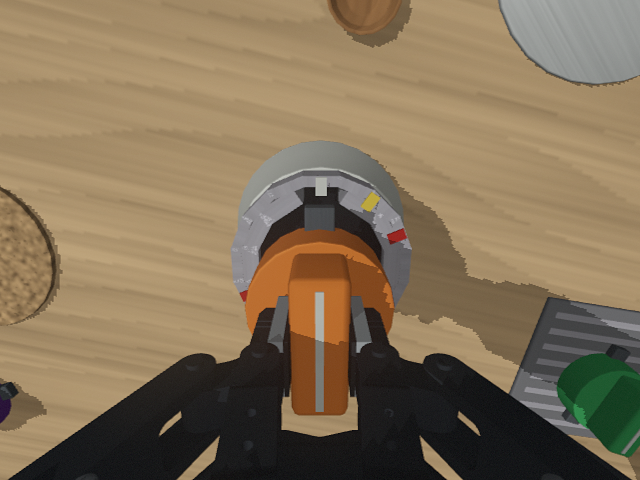

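The white dab (321,187), the lug (320,216) and the bar line (319,350) line up over the gap. I'll correct about 0.8 mm and lower.

Run:
```python
from cell import robot
import numpy as np,cv2,pickle
np.set_printoptions(precision=4,suppress=True)
o=[-np.pi/2,0,np.radians(-76.35)]
x,y=.5201,-.0014
robot.move_l([x,y,.145],o,rate=.1); f0=robot.current_ft_force()
print(robot.current_position(),f0)
for z in (.118,.106,.1005):
    s=robot.move_l([x,y,z],o,rate=.03,f_stop=8)
    print(z,s,robot.current_position(),robot.current_ft_force(),robot.current_wrist_torque(),robot.current_t())
    if s: break
d=robot.get_image("wrist"); pickle.dump(d,open("w5.pkl","wb")); cv2.imwrite("pics/w5.png",d["color"][:,:,::-1])
```

```text
[ 0.5199 -0.0015  0.145 ] [ 0.5462 -1.022  -0.5297]
0.118 False [ 0.5202 -0.0014  0.1181] [-0.1436 -0.3309 -1.028 ] [ 0.0057  0.0095 -0.0176] 10.8833
0.106 False [ 0.52   -0.0014  0.1058] [ 0.3976 -0.2079 -0.9358] [ 0.01   -0.0506 -0.0199] 11.4333
0.1005 True [ 0.5208 -0.0013  0.1024] [-1.2779 -1.0875  8.6356] [0.1345 0.315  0.0162] 11.6583
```

View pics/w5.png

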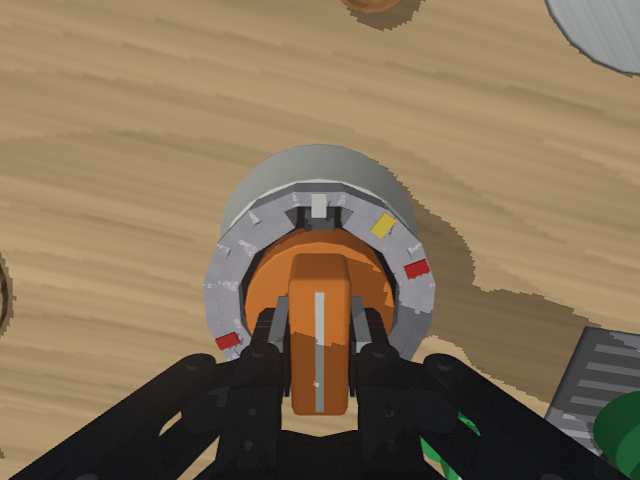

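Plug is below the rim with the lug in the gap under the white dab (319,205). Contact came at TCP z 0.1024, the predicted seat height. Now I'll hold, then turn in small clockwise steps.

```bash
cat > turn.py <<'E'
from cell import robot
from scipy.spatial.transform import Rotation as R
import numpy as np
np.set_printoptions(precision=4,suppress=True)
Y0=np.radians(-76.35)
def to(a,z=.1020):
    y=Y0-a; robot.move_l([.5209-.0007*-np.sin(y),-.0008-.0007*np.cos(y),z],[-np.pi/2,0,y],rate=.02)
def state():
    yaw=robot.current_orientation()[2]; return np.r_[Y0-yaw,robot.current_position(),robot.current_ft_force(),robot.current_wrist_torque()[2],robot.current_opening(),robot.current_t()]
E
python3 - <<'E'
from turn import *
to(0); robot.pause(.4); print(state())
for a in (.04,.08,.13,.18,.24,.3):
    to(a); robot.pause(.1); print(a,state(),np.abs(robot.current_joint_velocities()).max())
E
```

```text
[ 0.0001  0.5208 -0.001   0.1024 -1.1779 -0.8177  6.4652  0.0127  0.021
 12.3583]
0.04 [ 0.0401  0.5208 -0.001   0.1024 -0.4755 -0.2664  4.7816  0.0287  0.0211
 12.7083] 0.002601045855410711
0.08 [ 0.0801  0.5208 -0.001   0.1024 -0.3023 -0.9711  5.0811 -0.0611  0.0208
 13.0583] 0.0014864268688312193
0.13 [ 0.1301  0.5208 -0.001   0.1024 -0.1745 -0.8614  5.609   0.0703  0.0213
 13.4083] 0.0024037713679914783
0.18 [ 0.18    0.5208 -0.001   0.1024 -0.1296 -0.787   5.3731  0.0081  0.021
 13.7583] 0.0013397559411960711
0.24 [ 0.2399  0.5208 -0.0009  0.1024 -0.356  -0.992   5.2438  0.0552  0.0213
 14.1083] 0.0034016072405430144
0.3 [ 0.2999  0.5208 -0.0009  0.1024  0.0181 -1.6039  5.5584  0.0702  0.0211
 14.4583] 0.001554036101783828
```

Run:
```python
from turn import *
import cv2,pickle
for a in (.36,.42,.48,.53,.58,.62):
    to(a); robot.pause(.1); print(a,state())
robot.pause(.5); print(np.mean([(robot.pause(.05),state())[1] for _ in range(6)],0))
d=robot.get_image("wrist"); pickle.dump(d,open("w6.pkl","wb"))
t=robot.get_image("top"); pickle.dump(t,open("top6.pkl","wb"))
o=np.zeros((480,800,3),np.uint8); o[:,:400]=d["color"][:,120:520]; o[:240,410:800]=cv2.resize(t["color"][205:285,255:385],(390,240),interpolation=3); cv2.imwrite("pics/w6.png",o[:,:,::-1])
```

```text
0.36 [ 0.3598  0.5208 -0.0008  0.1024 -1.2891 -0.819   5.7075  0.1445  0.0209
 14.8083]
0.42 [ 0.4197  0.5208 -0.0007  0.1024 -0.8684 -0.0947  5.0535  0.0852  0.0211
 15.1583]
0.48 [ 0.4797  0.5208 -0.0007  0.1024  0.0592 -0.1197  5.8018  0.1022  0.0208
 15.5083]
0.53 [ 0.5296  0.5208 -0.0007  0.1024 -0.7387 -0.9984  5.3136  0.1044  0.0205
 15.8583]
0.58 [ 0.5796  0.5208 -0.0007  0.1024 -0.6712 -1.111   5.6635  0.1032  0.0213
 16.2083]
0.62 [ 0.6195  0.5208 -0.0007  0.1024  0.0513 -1.3716  5.0003  0.1077  0.0214
 16.5583]
[ 0.6196  0.5208 -0.0007  0.1024 -0.0814 -0.6811  5.777   0.1505  0.021
 17.2333]
```

View pics/w6.png

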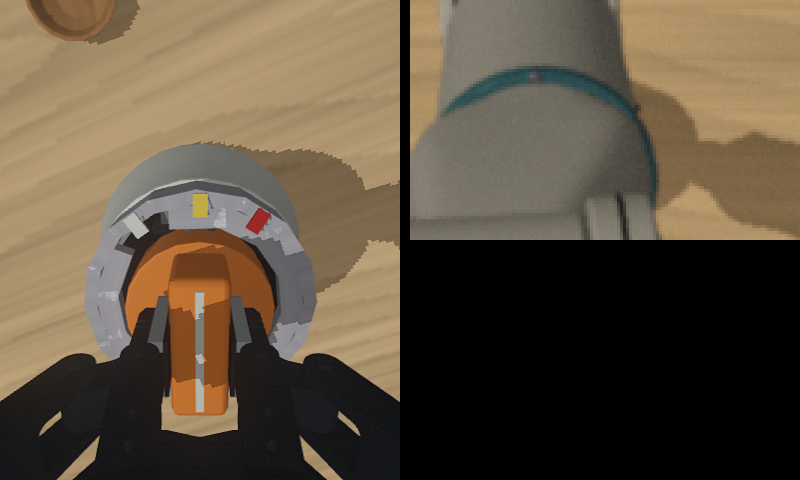

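The bar line (199,350) points straight at the yellow dab (200,205). Wrist torque of about 0.15 N m fits the spring at 0.55 rad (0.14), and the seat height is unchanged. The top view is blocked by the arm. Handing in.

```bash
python3 -c "
from turn import *
print(state()); print(robot.close_job())"
```

```text
[ 0.6196  0.5208 -0.0007  0.1024  0.626  -0.952   5.8809  0.1591  0.0211
 17.4583]
the job is handed in; nothing more can be done
None
```

I put the orange (dry) cap in the grinder, turned it 0.62 rad clockwise to the yellow pulse marks, and handed in at 17.5 s with it still gripped. The hand-in reports no verdict.

**Last checks:**
- **Turn:** the tool had turned 0.62 rad from the gaps, and the wrist picture shows the bar pointing at the yellow dab. Wrist torque was about 0.15 N m, against the roughly 0.14 N m expected from the spring at 0.55 rad. Single torque readings were noisy, and the ring angle is inferred because I could not read it directly.
- **Seating:** the tool stayed at 0.1024 m, the predicted height for a fully seated cap. It was pressing down with about 6 N and sat within about 1 mm of the measured collar centre.
- **Grip:** the fingers were closed on the bar at 21 mm.
- **Not confirmed:** the arm hid the grinder in the final top view. I did not measure the green cap's position again, or the other kitchen things, but nothing reached near them and no unexpected force showed.

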